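# Put the lamp cup on the stuck tray and slide it home into the little shrine

### The arm

A 6-joint arm with a two-finger parallel gripper is mounted at the origin on the work surface. World frame = base frame: x ahead of the robot, y to its left, z up, the work surface at z = 0. Lengths are in m, angles in degrees, forces in N, time in s.
With the tool pointing down it reaches from about 0.4 to 0.825 m from the base axis. Payload 7 kg.
Tool frame: the origin (TCP) lies on the centre line of the jaws, within the pads' length; the fingertips stand 17 mm ahead of it and the grasp point (between the pads) lies 2 mm behind it; y points along the fingers, z is the direction in which the jaws open and shut, and the axes are right-handed (so a half turn about y gives the same grasp; the last joint's range is limited). The gripper opens to 88 mm and grips with 3 to 60 N. Pads are 19 mm wide; open, the fingers measure 130 mm over their backs; the gripper's body (78 mm by 193 mm) begins 47 mm behind the grasp point.
Start: joints at [-48.123, 20.546, 0.682, 0, -70.136, -16.507], TCP at [0.289, -0.61, 0.244] pointing down, gripper open.
Joint ranges: [-176.03, 176.03], [-82.01, 121.73], [-58.28, 71.71], [-173.87, 95.51], [-174.79, -0.11], [-173.66, 173.66]. Speed limits (degrees/s): [136.94, 136.94, 172.46, 180, 180, 180].

### API

Orientations are given as [roll, pitch, yaw] about the fixed x, y, z axes, in that order (R = Rz(yaw) Ry(pitch) Rx(roll)).
In Python, from plant import r, capture, camera_info gives the robot as it stands. The module is installed in compiled form; this text tells all that it offers.
- The arm moves only by the tool apply_moves, never from a script. Its argument "deltas" is a list of rows, each an object of numbers: "tx", "ty", "tz": the shift along the tool's x, y, z in m; "turn": the turn about the tool's y in rad; "gripper": the finger opening in m, from 0 to 0.0876. A call has 1 to 5 rows; each row is the pose to reach, as a shift and turn from the pose commanded when the call began, along the tool's axes at that moment; what a row does not reach only later rows make up. A row lasts 1/10 s, in which the tool goes at most 50 mm and 8.59 degrees, less where a joint would pass 70% of its speed; a pose out of reach is approached as far as the arm can. A call with a gripper value outside its range is refused whole. The fingers move at their own pace and stop on an object; "newtons" is the grip in N (left out, the last holds). Time passes only in rows, so rows that repeat a pose let the fingers close. It gives the time, the measured TCP pose, the force and the opening at its end, in the units of the state.
- r.get_state(): the state, without advancing time (a new reading comes with each control period).
- capture(name): name is "side" or "top"; returns (picture, depth): 420x560x3 uint8, red, green, blue; 420x560 float32, m along the optical axis (not along the pixel's ray), 0 where there is no reading.
- camera_info(name): a dict with "K" (3x3 intrinsics, pixels), "eye" and "orientation" of the camera in the world. Camera axes: x right, y up, looking along -z (the intrinsics and any distortion apply to the point x, -y, -z); pixel columns grow to the right and rows downward; lengths in m; the calibration is good to about 2 mm. A picture is of the moment at which its call begins. camera_info takes no time and is no camera call.
- r.close_job(): hands the job in, once; it reports no verdict.
The state is a dict: "time_s": time; "joints": joint angles; "qd": joint speeds; "joint_torque": joint torques, N m; "tcp_pos": TCP position; "eef_rot": TCP orientation; "contact_force": force on the tool from outside, world axes, zero at the start; "moment": the same for the moment, N m; "gripper_width": finger opening in m.
Only numpy, scipy, OpenCV 4.12 (cv2) and the standard library are available. Lean on these libraries where they do the work, as an engineer would, in place of code of your own. Each camera call takes 0.05 s, during which the arm holds its last target.

### The job

Stand the brass lamp cup upright in the brass ring of the sliding tray and let go. Then push the tray by its red handle into the little wooden shrine: it is stuck at first and must be pushed firmly until it breaks free, after which you slide it gently on until you feel it rest against the soft stop hidden inside, without ramming the stop. Leave the tray touching the stop with the cup standing in its ring, and do not disturb the plate, bowl, spoon or container.

Things in the scene. Friction and masses are not known exactly. Their poses are not given: they have to be found in the camera images.
- shrine: Fixed dark-wood shrine with its rail, on a low chowki table whose top is 50 mm above the work surface. Origin on the chowki top, right below the tray's ring in its starting place. x axis: the way the tray is pushed; z up. The rail board, 84 mm wide and 12 mm thick, runs from x = -110 to +175 mm.
- tray (a joint): How far the tray has slid into the shrine, m; 0 at the start. A hidden catch holds it: roughly 10 to 20 N, easing off over the first 10 mm, break it free; then it slides against about 2 to 4 N and stays where left. Steel plate 115 mm long, 62 mm wide, top 28 mm above the chowki; it cannot leave its rail.
- tray_seat (a point): Centre of the brass ring on the tray, on the tray's top face (28 mm above the chowki). The ring is 49 mm across inside and stands 5 mm high. The cup's underside centre belongs here. Axes as the shrine's.
- tray_handle (a point): Centre of the back face (the face to push, looking away from the shrine) of the tray's red upright handle, 83 mm behind the ring centre, 54 mm above the chowki. The handle is 16 mm thick along the slide, 50 mm wide, from 28 to 80 mm above the chowki. Axes as the shrine's.
- tray_nose (a point): Middle of the tray's leading edge, 32 mm ahead of the ring centre; axes as the shrine's. It meets a hidden sprung stop in the shrine after 70 to 105 mm of travel, different every time and not reported. The stop gives about 0.8 mm per newton after the first 2 N; pushed in by 10 mm (about 14 N on it, some 17 N on the handle) it counts as rammed.
- lamp: Loose brass lamp cup, 50 mm high, 130 to 210 g, 42 mm diameter up to 40 mm height with a 47 mm lip round the top 6 mm. Origin at the centre of its underside, z up. It starts standing on the chowki.
- plate: Bystander: shallow steel plate, 156 mm across, 14 mm high, on the chowki. Origin at the centre of its underside.
- bowl: Bystander: small glass bowl, 84 mm across, 45 mm high, on the chowki. Origin at the centre of its underside.
- spoon: Bystander: steel spoon, 150 mm long, lying on the chowki. Origin under its middle.
- container: Bystander: lidded plastic container 84 x 104 x 67 mm, on the chowki. Origin at the centre of its underside.
- shrine_mouth (a point): Middle of the foot of the canopy's open mouth, on the chowki top, 50 mm ahead of the shrine's origin; axes as the shrine's. The canopy is closed at the sides, far end and top, 125 mm long from here and 108 mm wide (the roof juts out 6 to 8 mm more); opening 92 mm wide, ceiling at 92 mm and roof top at 102 mm above the chowki, a small brass knob on it at 115 mm.
There are look-alikes about, which are no part of the job. Of the things shaped like the lamp, the brass one is meant.

How it is judged (in metres and radians):
On the way, in this order (a step that is already met when the one before it is completed fails the run):
1. the cup stands in the ring of the tray, let go, the tray still in its starting place (horizontal distance between lamp and tray_seat below 0.006 m and z of lamp in the frame of tray_seat between -0.003 and 0.003 m and angle between lamp's own z axis and vertical below 0.12 rad and contact force between the fingers and lamp below 0.1 N and value of joint tray below 0.012 m), for 0.2 s.
2. the tray has broken free, the cup still in its ring (value of joint tray above 0.02 m and horizontal distance between lamp and tray_seat below 0.008 m), for 0.05 s.
3. the tray touches the hidden stop (x of buffer_pad in the frame of tray_nose below 0.006 m), for 0.2 s.
At the end, for the whole second after the job is handed in: The tray rests within 3 mm of touching the hidden stop, at rest; the lamp cup stands upright (within 0.12 rad) in the ring, within 8 mm of its centre and 3 mm of the tray's top; nothing is held (x of buffer_pad in the frame of tray_nose below 0.006 m and velocity of joint tray between -0.005 and 0.005 m/s and horizontal distance between lamp and tray_seat below 0.008 m and z of lamp in the frame of tray_seat between -0.003 and 0.003 m and angle between lamp's own z axis and vertical below 0.12 rad).
It fails at once if the hidden stop is rammed: pushed in by 10 mm or more (distance of buffer_pad from where it was at the start of the episode above 0.01 m).
It fails at once if a bystander (plate, bowl, spoon, container) is moved more than 15 mm (distance of any of plate, bowl, spoon, container from where it was at the start of the episode above 0.015 m).
It also fails if it takes over 66 s, if anything falls off the work surface, if the arm or the gripper's body presses on something with over 40 N, if the wrist force passes 120 N, or if a joint passes its speed limit or range.

## Working session

There is one attempt and no reset: what is moved stays moved. The work goes in short steps, Python scripts to look and compute and a tool call to move; the robot and the scene stay as the last step left them, time stands still between calls to the robot, and variables do not carry over. Pictures are saved under pics/ and viewed, and the job is handed in when it is done.

Besides the shell and the picture viewer there is one more tool, called after "Request:" as a command line: name --argument value ..., lists and objects as JSON in quotes. apply_moves: Moves the arm, as the interface text tells. Its arguments: {"type":"object","properties":{"deltas":{"type":"array","items":{"type":"object","properties":{"tx":{"type":"number"},"ty":{"type":"number"},"tz":{"type":"number"},"turn":{"type":"number"},"gripper":{"type":"number"}}}},"newtons":{"type":"number"}},"required":["deltas"]}

```bash
mkdir -p pics; cat > h.py <<'E'
import numpy as np,cv2
from plant import r,capture,camera_info
from scipy.spatial.transform import Rotation as R
def cam(n):
    i=camera_info(n); return i
def save(n,f):
    p,d=capture(n); cv2.imwrite('pics/%s.png'%f,cv2.cvtColor(p,cv2.COLOR_RGB2BGR)); np.savez('pics/%s.npz'%f,p=p,d=d); return p,d
E
python3 - <<'E'
from h import *
for n in('side','top'):
    print(camera_info(n)); save(n,n+'0')
print(r.get_state())
E
```

```text
{'K': array([[424.75866045,   0.        , 284.49051296],
       [  0.        , 424.75866045, 211.47573844],
       [  0.        ,   0.        ,   1.        ]]), 'eye': array([0.4297327 , 0.6510097 , 0.73654352]), 'orientation': array([  48.89002654,   -0.21228082, -171.57235544])}
{'K': array([[457.45838531,   0.        , 282.04982229],
       [  0.        , 457.45838531, 206.6310921 ],
       [  0.        ,   0.        ,   1.        ]]), 'eye': array([ 0.38278639, -0.08629056,  1.19918903]), 'orientation': array([  7.2702258 ,  -0.52313303, -88.95148141])}
{'time_s': 0.1, 'joints': array([-4.81230220e+01,  2.05869832e+01,  6.39263389e-01, -1.74672188e-02,
       -7.01365895e+01, -1.65052668e+01]), 'qd': array([ 0.01151497,  0.06149244,  0.16512184,  0.01781818, -0.0124131 ,
        0.10916834]), 'joint_torque': array([-3.03513603e-03, -5.84163415e+01,  2.93753350e+01,  7.01548934e+00,
        1.01879545e-02, -4.48532705e-05]), 'tcp_pos': array([ 0.28901047, -0.60953926,  0.24272297]), 'eef_rot': array([-8.99144992e+01,  8.21011543e-03,  2.53657702e+01]), 'contact_force': array([-0.3127433 ,  0.31642078,  0.97398827]), 'moment': array([-0.05083645, -0.04023615, -0.02748163]), 'gripper_width': 0.08794164610753825}
```

View pics/side0.png

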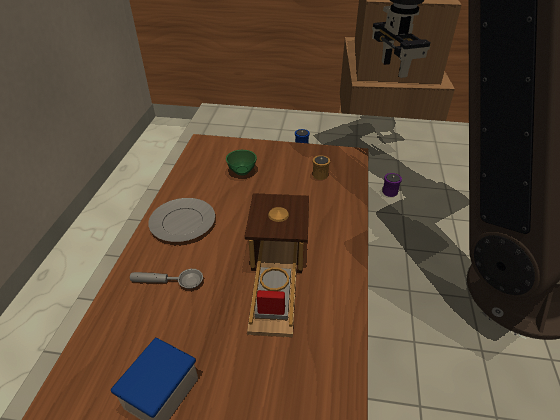

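View pics/top0.png

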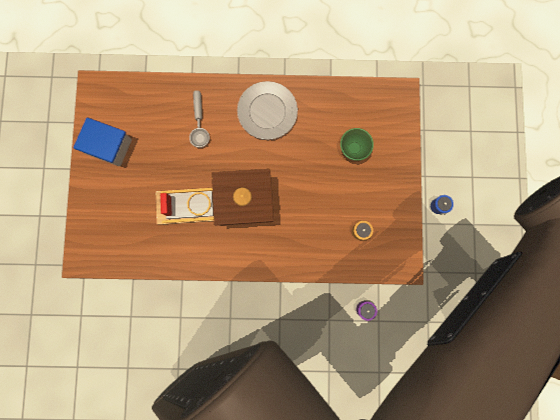

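The top view shows the brass cup at (363,230), the tray ring at (200,204), the red handle at (165,204) and the shrine roof at (242,197). The bystanders are the plate (267,110), the bowl (356,145), the spoon (198,120) and the container (103,140).
Lamp look-alikes (top view): brass (363,230) on the chowki, blue (443,204) and purple (367,310), both off it. I choose the brass one and will check it in a crop.

```bash
cat >> h.py <<'E'
def proj(n,P):
    i=camera_info(n); Q=R.from_euler('xyz',i['orientation'],degrees=True).as_matrix()
    c=(np.atleast_2d(P)-i['eye'])@Q; c=c*[1,-1,-1]; u=c@i['K'].T; return u[:,:2]/u[:,2:]
def plane(n,uv,z):
    i=camera_info(n); Q=R.from_euler('xyz',i['orientation'],degrees=True).as_matrix()
    uv=np.atleast_2d(uv).astype(float); d=np.c_[uv,np.ones(len(uv))]@np.linalg.inv(i['K']).T
    d=(d*[1,-1,-1])@Q.T; t=(z-i['eye'][2])/d[:,2]; return i['eye']+t[:,None]*d
def depthpts(n,d):
    i=camera_info(n); Q=R.from_euler('xyz',i['orientation'],degrees=True).as_matrix()
    v,u=np.mgrid[:d.shape[0],:d.shape[1]]; c=np.c_[u.ravel(),v.ravel(),np.ones(u.size)]@np.linalg.inv(i['K']).T
    c=c*d.reshape(-1,1)*[1,-1,-1]; return (c@Q.T+i['eye']).reshape(d.shape+(3,))
E
python3 - <<'E'
from h import *
for n,px in(('side',[(321,158),(275,278),(270,296),(150,290),(278,203),(182,222)]),('top',[(363,230),(200,204),(165,204),(300,250),(242,185),(267,110),(120,250)])):
    z=np.load('pics/%s0.npz'%n); W=depthpts(n,z['d'])
    for u,v in px: print(n,u,v,W[v,u].round(4))
z=np.load('pics/top0.npz')['p'][...,::-1]
a=cv2.resize(z[170:240,150:280],None,fx=6,fy=6,interpolation=cv2.INTER_CUBIC)
cv2.imwrite('pics/ctop.png',a)
cv2.imwrite('pics/ctop2.png',cv2.resize(z[205:255,335:395],None,fx=6,fy=6,interpolation=cv2.INTER_CUBIC))
z=np.load('pics/side0.npz')['p'][...,::-1]
cv2.imwrite('pics/cside.png',cv2.resize(z[140:340,230:350],None,fx=3,fy=3,interpolation=cv2.INTER_CUBIC))
E
```

```text
side 321 158 [ 0.4695 -0.2913  0.1058]
side 275 278 [0.5268 0.1081 0.0792]
side 270 296 [0.5214 0.192  0.1302]
side 150 290 [0.776  0.1534 0.0508]
side 278 203 [ 0.5431 -0.0345  0.1542]
side 182 222 [ 0.7771 -0.0495  0.0533]
top 363 230 [ 0.4697 -0.2887  0.1066]
top 200 204 [0.5287 0.1088 0.0774]
top 165 204 [0.5205 0.1824 0.1281]
top 300 250 [ 0.4211 -0.1411  0.0486]
top 242 185 [5.652e-01 4.000e-04 1.526e-01]
top 267 110 [ 0.7816 -0.0504  0.0518]
top 120 250 [0.4126 0.3075 0.0514]
```

View pics/ctop.png

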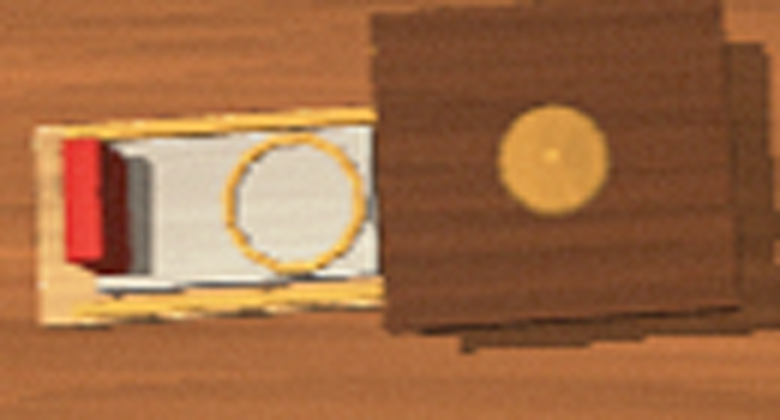

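View pics/ctop2.png

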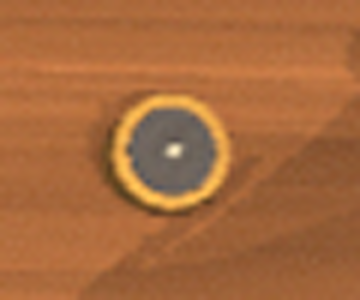

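View pics/cside.png

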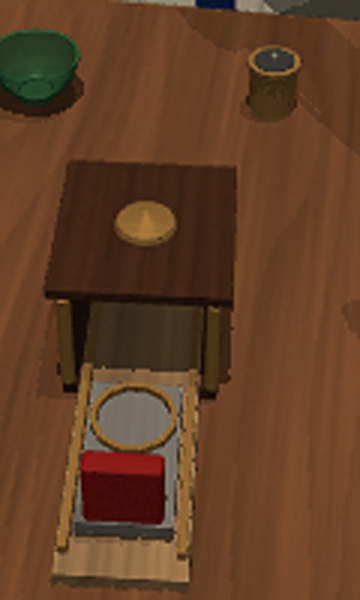

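The crops confirm it: (363,230) has a brass lip and body. The tray ring is empty and centred at about (200,204), and the tray slides along image-right, roughly world -y.

```bash
python3 - <<'E'
from h import *
def meas(n,box,z,lo=(15,90,100),hi=(32,255,255),mode='out'):
    p=np.load('pics/%s0.npz'%n)['p']; h=cv2.cvtColor(p,cv2.COLOR_RGB2HSV); m=cv2.inRange(h,lo,hi)
    k=np.zeros_like(m); u0,u1,v0,v1=box; k[v0:v1,u0:u1]=255; m&=k
    return m
# lamp lip
m=meas('top',(345,382,212,250),.1)
c,_=cv2.findContours(m,cv2.RETR_EXTERNAL,cv2.CHAIN_APPROX_NONE); c=max(c,key=len); e=cv2.fitEllipse(cv2.convexHull(c)); print('lamp top',e,plane('top',e[0],.1))
m=meas('side',(310,333,150,167),.1,lo=(12,80,80))
for n,box,z in(('top',(187,213,192,216),.083),('side',(259,292,266,294),.083)):
    p=np.load('pics/%s0.npz'%n)['p']; u0,u1,v0,v1=box
    cr=cv2.cvtColor(p,cv2.COLOR_RGB2HSV)[v0:v1,u0:u1]
    m=((cr[...,1]>90)&(cr[...,0]<35)&(cr[...,0]>12)).astype(np.uint8)
    print(n);print('\n'.join(''.join('#' if x else '.' for x in r_) for r_ in m))
# inner hole: grey pixels component containing centre
for n,s,(u0,u1,v0,v1) in(('top',(200,204),(180,216,185,222)),('side',(276,280),(255,295,263,296))):
    p=np.load('pics/%s0.npz'%n)['p']; S=cv2.cvtColor(p,cv2.COLOR_RGB2HSV)[...,1]
    m=(S<70).astype(np.uint8); k,l=cv2.connectedComponents(m,connectivity=4); q=(l==l[s[1],s[0]]).astype(np.uint8)
    c=max(cv2.findContours(q,cv2.RETR_EXTERNAL,cv2.CHAIN_APPROX_NONE)[0],key=len); e=cv2.fitEllipse(c)
    print('ring hole',n,q.sum(),e,plane(n,e[0],.078),plane(n,e[0],.083))
# roof corners via depth
d=np.load('pics/top0.npz')['d']; W=depthpts('top',d)
m=((abs(W[...,2]-.152)<.006)).astype(np.uint8); m[:, :205]=0;m[:,285:]=0;m[:160]=0;m[235:]=0
c=max(cv2.findContours(m,cv2.RETR_EXTERNAL,cv2.CHAIN_APPROX_NONE)[0],key=len); rr=cv2.minAreaRect(c); b=plane('top',cv2.boxPoints(rr),.152); print('roof',rr,b.round(4)); print(b.mean(0))
# red
for n in('top','side'):
    p=np.load('pics/%s0.npz'%n)['p']; h=cv2.cvtColor(p,cv2.COLOR_RGB2HSV); m=((h[...,1]>200)&((h[...,0]<5)|(h[...,0]>175))&(h[...,2]>(170 if n=='top' else 90))).astype(np.uint8)
    c=max(cv2.findContours(m,cv2.RETR_EXTERNAL,cv2.CHAIN_APPROX_NONE)[0],key=len); rr=cv2.minAreaRect(c); print('red',n,rr,plane(n,cv2.boxPoints(rr),.130).round(4),plane(n,[rr[0]],.130))
E
```

```text
lamp top ((362.419921875, 230.29067993164062), (19.589040756225586, 21.09834098815918), 76.39654541015625) [[ 0.46947061 -0.28850559  0.1       ]]
top
#.......########..........
.......###########........
.....####......#####.....#
...####..........###......
...###.............##.....
..##................##....
..##................###...
.##..................##..#
.##...................##.#
##....................##.#
##....................##..
##....................##..
##....................##..
##....................##..
##....................##..
.#...................##...
.##.................###...
..##................##....
..##...............###....
...##.............###.....
....###.........####......
.....####...##.###........
.......##########.........
.........######...........
side
#################################
##......#########################
##.......##############...#######
##....##################........#
#....########..###########......#
#...#######..........######.....#
#...####...............#####....#
#..####..................####...#
#.####..................
[... 1010 characters left out ...]
682 0.1137336 0.083    ]]
roof ((242.21981811523438, 196.5175018310547), (53.08392333984375, 59.508888244628906), 86.42366790771484) [[ 0.5948  0.0737  0.152 ]
 [ 0.6064 -0.0643  0.152 ]
 [ 0.4825 -0.0745  0.152 ]
 [ 0.4714  0.0614  0.152 ]]
[ 0.53878163 -0.00091733  0.152     ]
red top ((161.5, 203.0), (1.0, 14.0), 0.0) [[0.5058 0.1905 0.13  ]
 [0.5391 0.1922 0.13  ]
 [0.5391 0.1899 0.13  ]
 [0.5059 0.1882 0.13  ]] [[0.52243998 0.19020892 0.13      ]]
red side ((270.4944763183594, 294.1049499511719), (27.067798614501953, 6.885207176208496), 3.012787342071533) [[0.5441 0.1971 0.13  ]
 [0.5464 0.1821 0.13  ]
 [0.4981 0.178  0.13  ]
 [0.4965 0.1931 0.13  ]] [[0.52124099 0.18761649 0.13      ]]
```

```bash
cat >> h.py <<'E'
F=np.array([0.0845,-0.9964,0]); L=np.array([0.9964,0.0845,0]); YAW=94.85
LAMP=np.array([.4695,-.2887,.05]); RING=np.array([.5287,.1122,.078])
def need(T,yaw=YAW):
    s=r.get_state(); M=R.from_euler('xyz',s['eef_rot'],degrees=True)
    d=M.inv().apply(np.array(T)-s['tcp_pos']); dy=(yaw-s['eef_rot'][2]+180)%360-180
    print('t',round(s['time_s'],2),'pos',s['tcp_pos'].round(4),'rot',s['eef_rot'].round(2),'F',s['contact_force'].round(2),'w',s['gripper_width'].round(4))
    print('tx %.4f ty %.4f tz %.4f turn %.4f'%(*d,-np.radians(dy)))
E
python3 - <<'E'
from h import *
need([.4695,-.2887,.2427])
E
```

```text
Traceback (most recent call last):
  File "h.py", line 24, in need
    print('t',round(s['time_s'],2),'pos',s['tcp_pos'].round(4),'rot',s['eef_rot'].round(2),'F',s['contact_force'].round(2),'w',s['gripper_width'].round(4))
                                                                                                                               ^^^^^^^^^^^^^^^^^^^^^^^^
AttributeError: 'float' object has no attribute 'round'
```

Request:
apply_moves --deltas '[{"tx": 0.3,"tz": 0.212,"turn": -1.213},{"tx": 0.3,"tz": 0.212,"turn": -1.213},{"tx": 0.3,"tz": 0.212,"turn": -1.213},{"tx": 0.3,"tz": 0.212,"turn": -1.213},{"tx": 0.3,"tz": 0.212,"turn": -1.213}]'

```text
invalid input at $.deltas[0]: expected keys tx, ty, tz, turn, gripper
```

```bash
python3 -c "
from h import *
need([.4695,-.2887,.17])"
```

```text
Traceback (most recent call last):
  File "h.py", line 24, in need
    print('t',round(s['time_s'],2),'pos',s['tcp_pos'].round(4),'rot',s['eef_rot'].round(2),'F',s['contact_force'].round(2),'w',s['gripper_width'].round(4))
                                                                                                                               ^^^^^^^^^^^^^^^^^^^^^^^^
AttributeError: 'float' object has no attribute 'round'
```

All five keys are required in every row.

```bash
sed -i "s/s\['gripper_width'\].round(4)/round(s['gripper_width'],4)/" h.py; python3 -c "
from h import *
need([.4695,-.2887,.2427])"
```

```text
t 0.1 pos [ 0.289  -0.6095  0.2427] rot [-8.991e+01  1.000e-02  2.537e+01] F [-0.31  0.32  0.97] w 0.0879
tx 0.3005 ty 0.0003 tz 0.2126 turn -1.2127
```

Request:
apply_moves --deltas '[{"tx": 0.3,"ty": 0,"tz": 0.212,"turn": -1.213,"gripper": 0.0876},{"tx": 0.3,"ty": 0,"tz": 0.212,"turn": -1.213,"gripper": 0.0876},{"tx": 0.3,"ty": 0,"tz": 0.212,"turn": -1.213,"gripper": 0.0876},{"tx": 0.3,"ty": 0,"tz": 0.212,"turn": -1.213,"gripper": 0.0876},{"tx": 0.3,"ty": 0,"tz": 0.212,"turn": -1.213,"gripper": 0.0876}]'

```text
time_s: 0.6
tcp_pos: [0.4122, -0.3902, 0.2433]
eef_rot: [-90.0, -0.0, 68.7]
contact_force: [0.9, -0.9, 0.2]
gripper_width: 0.0878
```

```bash
python3 -c "
from h import *
need([.4695,-.2887,.17])"
```

```text
t 0.6 pos [ 0.4122 -0.3902  0.2433] rot [-8.998e+01 -1.000e-02  6.868e+01] F [ 0.94 -0.86  0.22] w 0.0878
tx 0.1153 ty 0.0733 tz -0.0165 turn -0.4568
```

Request:
apply_moves --deltas '[{"tx": 0.115,"ty": 0.0,"tz": -0.0165,"turn": -0.457,"gripper": 0.0876},{"tx": 0.115,"ty": 0.02,"tz": -0.0165,"turn": -0.457,"gripper": 0.0876},{"tx": 0.115,"ty": 0.04,"tz": -0.0165,"turn": -0.457,"gripper": 0.0876},{"tx": 0.115,"ty": 0.073,"tz": -0.0165,"turn": -0.457,"gripper": 0.0876},{"tx": 0.115,"ty": 0.073,"tz": -0.0165,"turn": -0.457,"gripper": 0.0876}]'

```text
time_s: 1.1
tcp_pos: [0.4672, -0.2894, 0.1665]
eef_rot: [-89.6, -0.2, 94.6]
contact_force: [-0.9, -0.2, -0.2]
gripper_width: 0.0874
```

```bash
python3 -c "
from h import *
need([.4695,-.2887,.075])
p,d=save('side','side1');print(proj('side',r.get_state()['tcp_pos']))
p=p[80:240,230:400,::-1];cv2.imwrite('pics/s1c.png',cv2.resize(p,None,fx=3.5,fy=3.5))"
```

```text
t 1.1 pos [ 0.4672 -0.2894  0.1665] rot [-89.6   -0.2   94.57] F [-0.86 -0.21 -0.24] w 0.0874
tx 0.0002 ty 0.0915 tz -0.0030 turn -0.0049
[[322.95547906 137.40810246]]
```

View pics/s1c.png

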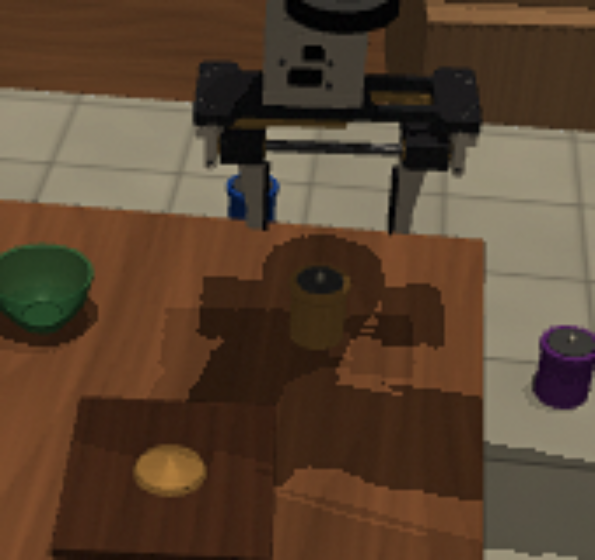

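The picture shows the open jaws straddling the cup at about (321,165), centred on it, with the bowl well clear to the left.

Request:
apply_moves --deltas '[{"tx": 0,"ty": 0.03,"tz": -0.002,"turn": -0.005,"gripper": 0.0876},{"tx": 0,"ty": 0.06,"tz": -0.002,"turn": -0.005,"gripper": 0.0876},{"tx": 0,"ty": 0.08,"tz": -0.002,"turn": -0.005,"gripper": 0.0876},{"tx": 0,"ty": 0.0915,"tz": -0.002,"turn": -0.005,"gripper": 0.0876},{"tx": 0,"ty": 0.0915,"tz": -0.002,"turn": -0.005,"gripper": 0.0876}]'

```text
time_s: 1.65
tcp_pos: [0.4713, -0.2916, 0.0789]
eef_rot: [-89.9, -0.0, 94.7]
contact_force: [-0.1, -0.0, 0.5]
gripper_width: 0.0879
```

```bash
python3 -c "
from h import *
need([.4695,-.2887,.075])"
```

```text
t 1.65 pos [ 0.4713 -0.2916  0.0789] rot [-8.993e+01 -1.000e-02  9.474e+01] F [-0.08 -0.01  0.5 ] w 0.0879
tx 0.0031 ty 0.0039 tz 0.0016 turn -0.0019
```

Request:
apply_moves --deltas '[{"tx": 0.0025,"ty": 0.0035,"tz": 0.0015,"turn": 0,"gripper": 0.0876},{"tx": 0.0025,"ty": 0.0035,"tz": 0.0015,"turn": 0,"gripper": 0.0876},{"tx": 0.0025,"ty": 0.0035,"tz": 0.0015,"turn": 0,"gripper": 0.0876}]'

```text
time_s: 1.95
tcp_pos: [0.4704, -0.2889, 0.0766]
eef_rot: [-90.1, 0.0, 94.8]
contact_force: [-0.4, 0.0, 0.1]
gripper_width: 0.0874
```

```bash
python3 -c "
from h import *
need([.4695,-.2887,.075])"
```

```text
t 1.95 pos [ 0.4704 -0.2889  0.0766] rot [-9.009e+01  3.000e-02  9.482e+01] F [-0.41  0.04  0.12] w 0.0874
tx 0.0002 ty 0.0016 tz 0.0009 turn -0.0005
```

Request:
apply_moves --deltas '[{"tx": 0,"ty": 0,"tz": 0,"turn": 0,"gripper": 0.03},{"tx": 0,"ty": 0,"tz": 0,"turn": 0,"gripper": 0.03},{"tx": 0,"ty": 0,"tz": 0,"turn": 0,"gripper": 0.03},{"tx": 0,"ty": 0,"tz": 0,"turn": 0,"gripper": 0.03},{"tx": 0,"ty": 0,"tz": 0,"turn": 0,"gripper": 0.03}]' --newtons 15

```text
time_s: 2.45
tcp_pos: [0.4699, -0.2887, 0.0756]
eef_rot: [-90.0, -0.0, 94.8]
contact_force: [0.1, -0.4, 0.3]
gripper_width: 0.0532
```

Request:
apply_moves --deltas '[{"tx": 0,"ty": 0,"tz": 0,"turn": 0,"gripper": 0.03},{"tx": 0,"ty": 0,"tz": 0,"turn": 0,"gripper": 0.03},{"tx": 0,"ty": 0,"tz": 0,"turn": 0,"gripper": 0.03}]' --newtons 15

```text
time_s: 2.75
tcp_pos: [0.4698, -0.2887, 0.0755]
eef_rot: [-90.0, -0.0, 94.8]
contact_force: [-0.2, 0.4, 0.0]
gripper_width: 0.0458
```

Request:
apply_moves --deltas '[{"tx": 0,"ty": 0,"tz": 0,"turn": 0,"gripper": 0.03},{"tx": 0,"ty": 0,"tz": 0,"turn": 0,"gripper": 0.03},{"tx": 0,"ty": 0,"tz": 0,"turn": 0,"gripper": 0.03}]' --newtons 15

```text
time_s: 3.05
tcp_pos: [0.4698, -0.2887, 0.0755]
eef_rot: [-90.0, -0.0, 94.8]
contact_force: [-0.9, -0.6, 1.5]
gripper_width: 0.0457
```

Request:
apply_moves --deltas '[{"tx": 0,"ty": -0.005,"tz": 0,"turn": 0,"gripper": 0.03},{"tx": 0,"ty": -0.015,"tz": 0,"turn": 0,"gripper": 0.03},{"tx": 0,"ty": -0.025,"tz": 0,"turn": 0,"gripper": 0.03},{"tx": 0,"ty": -0.035,"tz": 0,"turn": 0,"gripper": 0.03},{"tx": 0,"ty": -0.035,"tz": 0,"turn": 0,"gripper": 0.03}]' --newtons 25

```text
time_s: 3.55
tcp_pos: [0.4711, -0.2891, 0.1127]
eef_rot: [-90.2, 0.1, 94.8]
contact_force: [-0.5, -1.0, -2.1]
gripper_width: 0.0455
```

```bash
python3 -c "
from h import *
p,d=save('side','side2');print(proj('side',r.get_state()['tcp_pos']))
p=p[80:240,250:400,::-1];cv2.imwrite('pics/s2c.png',cv2.resize(p,None,fx=3.5,fy=3.5))"
```

```text
[[320.64825949 156.57706959]]
```

View pics/s2c.png

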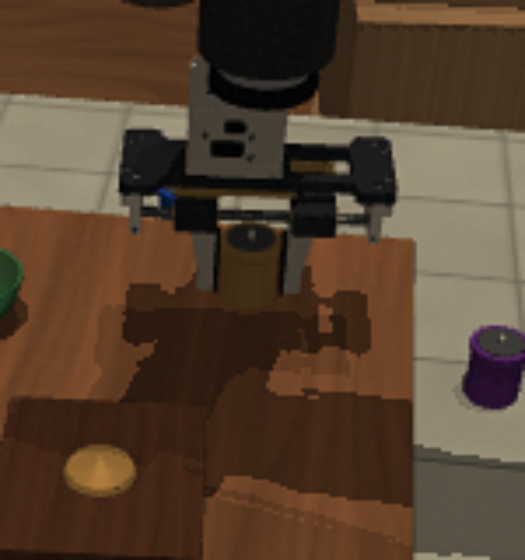

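The cup is lifted and upright between the pads at about (321,155), and the wrist reads roughly 2 N of weight. I'll raise it and carry it over the shrine.

Request:
apply_moves --deltas '[{"tx": 0,"ty": -0.03,"tz": 0,"turn": 0,"gripper": 0.03},{"tx": 0,"ty": -0.065,"tz": 0,"turn": 0,"gripper": 0.03},{"tx": 0,"ty": -0.1,"tz": 0,"turn": 0,"gripper": 0.03},{"tx": 0,"ty": -0.11,"tz": 0,"turn": 0,"gripper": 0.03},{"tx": 0,"ty": -0.11,"tz": 0,"turn": 0,"gripper": 0.03}]'

```text
time_s: 4.1
tcp_pos: [0.4706, -0.2888, 0.222]
eef_rot: [-90.2, 0.0, 94.8]
contact_force: [0.6, 0.6, -2.7]
gripper_width: 0.0454
```

```bash
python3 -c "
from h import *
need([.5287,.1122,.22])"
```

```text
t 4.1 pos [ 0.4706 -0.2888  0.222 ] rot [-9.018e+01  5.000e-02  9.481e+01] F [ 0.59  0.61 -2.73] w 0.0454
tx 0.3948 ty 0.0019 tz -0.0915 turn -0.0007
```

Request:
apply_moves --deltas '[{"tx": 0.02,"ty": 0,"tz": -0.005,"turn": 0,"gripper": 0.03},{"tx": 0.055,"ty": 0,"tz": -0.013,"turn": 0,"gripper": 0.03},{"tx": 0.095,"ty": 0,"tz": -0.022,"turn": 0,"gripper": 0.03},{"tx": 0.135,"ty": 0,"tz": -0.031,"turn": 0,"gripper": 0.03},{"tx": 0.175,"ty": 0,"tz": -0.04,"turn": 0,"gripper": 0.03}]'

```text
time_s: 4.6
tcp_pos: [0.4939, -0.1095, 0.2184]
eef_rot: [-89.8, -0.0, 94.8]
contact_force: [1.3, 0.2, -2.0]
gripper_width: 0.0453
```

Request:
apply_moves --deltas '[{"tx": 0.04,"ty": 0,"tz": -0.009,"turn": 0,"gripper": 0.03},{"tx": 0.08,"ty": 0,"tz": -0.018,"turn": 0,"gripper": 0.03},{"tx": 0.12,"ty": 0,"tz": -0.027,"turn": 0,"gripper": 0.03},{"tx": 0.16,"ty": 0,"tz": -0.036,"turn": 0,"gripper": 0.03},{"tx": 0.19,"ty": 0,"tz": -0.044,"turn": 0,"gripper": 0.03}]'

```text
time_s: 5.1
tcp_pos: [0.522, 0.084, 0.2184]
eef_rot: [-89.8, 0.0, 94.9]
contact_force: [0.6, -0.1, -1.4]
gripper_width: 0.0457
```

```bash
python3 -c "
from h import *
need([.5287,.1122,.22])"
```

```text
t 5.1 pos [0.522  0.084  0.2184] rot [-8.984e+01  3.000e-02  9.485e+01] F [ 0.6  -0.06 -1.38] w 0.0457
tx 0.0276 ty -0.0016 tz -0.0091 turn 0.0001
```

Request:
apply_moves --deltas '[{"tx": 0.02,"ty": 0,"tz": -0.007,"turn": 0,"gripper": 0.03},{"tx": 0.0275,"ty": 0.01,"tz": -0.009,"turn": 0,"gripper": 0.03},{"tx": 0.0275,"ty": 0.04,"tz": -0.009,"turn": 0,"gripper": 0.03},{"tx": 0.0275,"ty": 0.07,"tz": -0.009,"turn": 0,"gripper": 0.03},{"tx": 0.0275,"ty": 0.083,"tz": -0.009,"turn": 0,"gripper": 0.03}]'

```text
time_s: 5.6
tcp_pos: [0.5273, 0.1085, 0.1336]
eef_rot: [-89.7, 0.1, 94.7]
contact_force: [0.3, -0.1, -2.0]
gripper_width: 0.0451
```

Request:
apply_moves --deltas '[{"tx": 0,"ty": 0,"tz": 0,"turn": 0,"gripper": 0.03},{"tx": 0,"ty": 0,"tz": 0,"turn": 0,"gripper": 0.03}]'

```text
time_s: 5.8
tcp_pos: [0.5301, 0.1098, 0.1379]
eef_rot: [-90.0, 0.0, 94.8]
contact_force: [-0.2, 1.1, -1.2]
gripper_width: 0.0453
```

```bash
python3 -c "
from h import *
need([.5287,.1122,.135])
p,d=save('side','side3')
p=p[200:340,220:340,::-1];cv2.imwrite('pics/s3c.png',cv2.resize(p,None,fx=4.2,fy=4.2,interpolation=2))
p,d=save('top','top3')
p=p[170:240,150:250,::-1];cv2.imwrite('pics/t3c.png',cv2.resize(p,None,fx=6,fy=6,interpolation=2))
need([.5287,.1122,.135])
"
```

```text
t 5.8 pos [0.5301 0.1098 0.1379] rot [-9.00e+01  2.00e-02  9.48e+01] F [-0.17  1.07 -1.17] w 0.0453
tx 0.0025 ty 0.0029 tz 0.0012 turn -0.0009
t 5.9 pos [0.5306 0.1103 0.1389] rot [-9.012e+01 -4.000e-02  9.481e+01] F [-0.28  0.42 -1.31] w 0.0454
tx 0.0020 ty 0.0039 tz 0.0017 turn -0.0008
```

View pics/s3c.png

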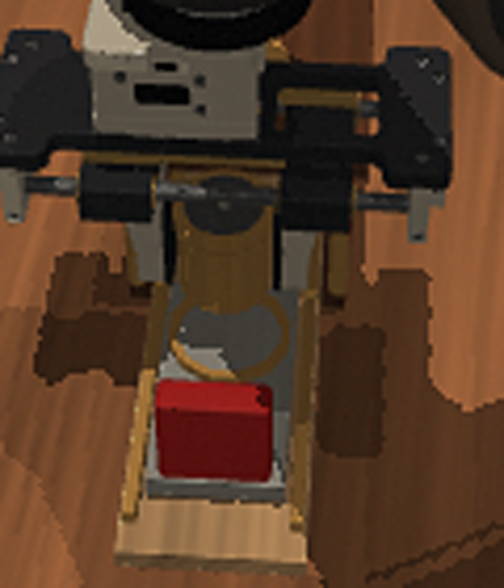

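View pics/t3c.png

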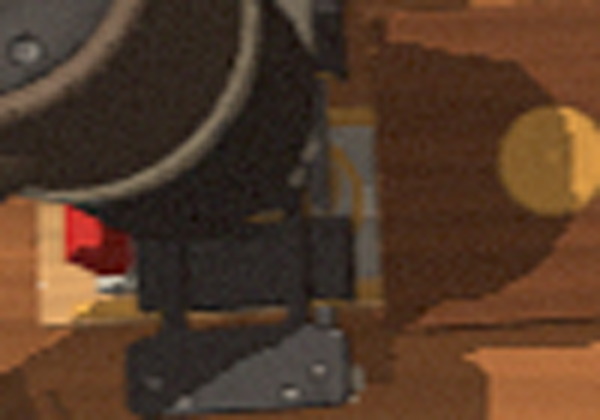

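```bash
python3 -c "
from h import *
c=np.array([.5304,.1103,0])
for z in(.113,.125,.14,.15,.163): print(z,proj('side',c+[0,0,z]),proj('side',c+[0,0,z]+L*.021),proj('side',c+[0,0,z]-L*.021))
p=np.load('pics/side3.npz')['p']
for v in(252,256,260,264,268,272,274,276): print(v,' '.join('%d,%d,%d'%tuple(x) for x in p[v,256:292]))
"
```

```text
0.113 [[272.81866955 267.33375858]] [[262.04108965 266.79626353]] [[283.62078656 267.87247733]]
0.125 [[272.72897296 263.16830327]] [[261.84742529 262.63039467]] [[283.63553421 263.70744836]]
0.14 [[272.6143836  257.84684305]] [[261.60002102 257.30853921]] [[283.65437513 258.38639944]]
0.15 [[272.53642051 254.22628408]] [[261.43169868 253.68779668]] [[283.66719422 254.76603479]]
0.163 [[272.43313122 249.42959242]] [[261.20870205 248.89096824]] [[283.68417795 249.96949388]]
252 70,64,55 92,84,72 51,47,41 10,9,11 9,9,11 61,44,23 78,56,29 76,55,26 82,58,28 29,27,30 29,29,29 32,30,29 30,29,27 33,32,30 33,33,30 32,31,29 30,29,28 30,29,27 31,31,28 31,29,27 33,32,31 31,30,29 30,29,28 29,29,27 29,30,29 55,42,27 82,58,29 78,55,26 83,58,29 9,9,13 10,11,13 14,14,14 16,15,15 16,17,16 15,15,15 18,18,16
256 86,79,68 88,81,69 70,64,55 8,10,8 10,10,11 8,9,9 78,57,33 85,61,30 90,66,32 74,53,26 75,54,25 74,53,26 78,55,27 80,56,26 81,58,28 82,59,29 81,57,26 80,57,28 80,56,27 83,59,28 80,56,26 79,57,28 76,55,25 78,56,27 81,57,30 77,55,27 77,54,26 74,52,26 85,62,36 3,3,6 7,6,8 93,85,72 88,81,69 87,80,69 
[... 1265 characters left out ...]
2,59,55 64,60,55 62,60,55 60,58,54 117,86,56
274 76,55,27 77,55,28 78,56,27 65,52,35 66,59,49 78,54,24 78,55,27 75,53,24 72,55,32 62,60,57 62,61,55 63,60,57 60,58,55 62,57,46 70,62,50 90,68,39 74,56,33 76,57,33 74,56,32 76,57,34 74,60,42 65,57,47 62,60,57 64,61,56 65,62,57 64,60,55 63,59,54 62,61,57 68,60,50 75,53,25 78,54,24 79,55,25 62,60,56 63,61,57 66,60,51 83,63,40
276 77,55,27 78,55,28 75,54,25 72,58,43 70,57,41 79,55,26 78,55,26 64,57,48 63,60,56 63,60,55 63,60,54 63,60,54 63,60,53 63,60,54 63,61,55 62,60,53 62,59,53 62,59,54 64,60,56 65,62,56 65,62,57 64,60,55 64,61,55 64,60,55 65,62,56 64,61,55 63,59,55 65,61,56 66,63,57 64,62,58 75,52,23 77,53,25 78,55,25 66,59,49 63,58,49 84,63,42
```

```bash
python3 -c "
from h import *
c=np.array([.5304,.1103,0])
print(proj('side',c-F*.021+[0,0,.1125]),proj('side',c-F*.022+[0,0,.1125]))
print(proj('side',RING-F*.027),proj('side',RING-F*.0245+[0,0,.005]),proj('side',RING+F*.0245),proj('side',RING-F*.027+[0,0,.005]))
print(plane('side',[[274.1,291.3]],.078),plane('side',[[274.1,286.8]],.083),plane('side',[[274.1,270.8]],.078))
need([.5293,.1118,.105])"
```

```text
[[271.90558512 275.83714454]] [[271.86103451 276.2420116 ]]
[[272.62195396 290.67402903]] [[272.69172898 288.0210815 ]] [[274.7353119  270.51111646]] [[272.58405305 289.04383866]]
[[0.52332898 0.14017486 0.078     ]] [[0.52442288 0.13325077 0.083     ]] [[0.53192073 0.08874152 0.078     ]]
t 5.9 pos [0.5306 0.1103 0.1389] rot [-9.012e+01 -4.000e-02  9.481e+01] F [-0.28  0.42 -1.31] w 0.0454
tx 0.0016 ty 0.0339 tz 0.0012 turn -0.0008
```

```bash
python3 -c "
from h import *
for f,(u0,u1,v0,v1) in(('side0',(305,338,150,186)),('side3',(255,292,240,300))):
    p=np.load('pics/%s.npz'%f)['p'][v0:v1,u0:u1,::-1]
    cv2.imwrite('pics/z_%s.png'%f,cv2.resize(p,None,fx=10,fy=10,interpolation=0))
c=np.array([.4695,-.2887,.05]);
for P in (c+F*0-F*.021,c+[0,0,.05]-F*.0235,c+[0,0,.05]+F*.0235,c+[0,0,.05],c+L*.021+[0,0,.02],c-L*.021+[0,0,.02]): print(proj('side',P)-[305,150])
c=np.array([.5304,.1103,.1127]);
for P in (c+F*0-F*.021,c+[0,0,.05]-F*.0235): print(proj('side',P)-[255,240])
"
```

```text
[[14.69309309 30.30561801]]
[[15.81064172 15.48616824]]
[[15.77798673  5.43446272]]
[[15.79405737 10.3812525 ]]
[[ 7.31689008 19.35309959]]
[[22.94873235 19.96871818]]
[[16.9039274  35.76844159]]
[[16.35451711 18.87488377]]
```

View pics/z_side0.png

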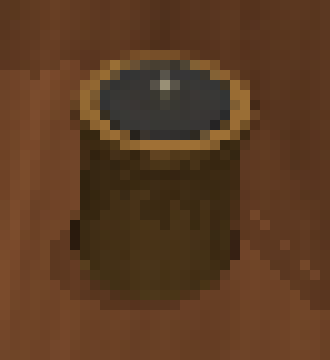

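View pics/z_side3.png

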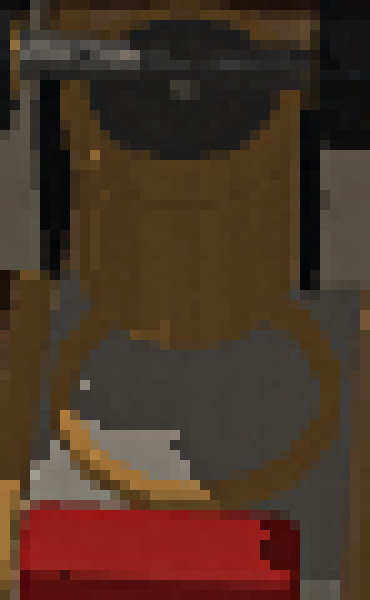

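Request:
apply_moves --deltas '[{"tx": 0.003,"ty": 0.01,"tz": 0.001,"turn": 0,"gripper": 0.03},{"tx": 0.003,"ty": 0.02,"tz": 0.001,"turn": 0,"gripper": 0.03},{"tx": 0.003,"ty": 0.026,"tz": 0.001,"turn": 0,"gripper": 0.03},{"tx": 0.003,"ty": 0.026,"tz": 0.001,"turn": 0,"gripper": 0.03},{"tx": 0.003,"ty": 0.026,"tz": 0.001,"turn": 0,"gripper": 0.03}]'

```text
time_s: 6.4
tcp_pos: [0.5284, 0.113, 0.1114]
eef_rot: [-90.0, 0.0, 94.8]
contact_force: [-0.1, 0.4, -1.3]
gripper_width: 0.0452
```

```bash
python3 -c "
from h import *
need([.5295,.1135,.105])
p,d=save('side','side4')
p=p[240:300,250:300,::-1];cv2.imwrite('pics/s4c.png',cv2.resize(p,None,fx=10,fy=10,interpolation=0))
s=r.get_state();c=s['tcp_pos']-[0,0,.0255];print(s['tcp_pos'],proj('side',c-F*.021)-[250,240],proj('side',c+[0,0,.05]-F*.0235)-[250,240])
need([.5295,.1135,.1035])"
```

```text
t 6.4 pos [0.5284 0.113  0.1114] rot [-8.997e+01  2.000e-02  9.482e+01] F [-0.08  0.38 -1.32] w 0.0452
tx 0.0004 ty 0.0064 tz -0.0011 turn -0.0004
[0.52855708 0.11314651 0.11162148] [[22.80975828 45.96169199]] [[22.3108117  29.84175927]]
t 6.45 pos [0.5286 0.1131 0.1116] rot [-9.000e+01  1.000e-02  9.482e+01] F [ 0.38 -0.34 -1.04] w 0.0455
tx 0.0003 ty 0.0081 tz -0.0010 turn -0.0005
```

View pics/s4c.png

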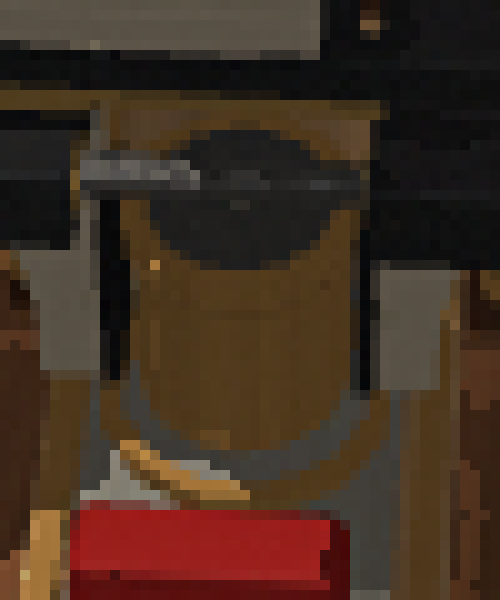

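The cup's columns (13–35.5 in the crop) are centred on the ring (10–39). Its front edge will leave about 3.7 mm to the ring's inner front edge, where 3.5 is ideal. I'll lower it.

Request:
apply_moves --deltas '[{"tx": 0,"ty": 0.002,"tz": 0,"turn": 0,"gripper": 0.03},{"tx": 0,"ty": 0.004,"tz": 0,"turn": 0,"gripper": 0.03},{"tx": 0,"ty": 0.006,"tz": 0,"turn": 0,"gripper": 0.03},{"tx": 0,"ty": 0.007,"tz": 0,"turn": 0,"gripper": 0.03},{"tx": 0,"ty": 0.007,"tz": 0,"turn": 0,"gripper": 0.03}]'

```text
time_s: 6.95
tcp_pos: [0.5283, 0.113, 0.1044]
eef_rot: [-90.0, 0.0, 94.8]
contact_force: [0.6, 0.4, -1.9]
gripper_width: 0.0458
```

Request:
apply_moves --deltas '[{"tx": 0,"ty": 0,"tz": 0,"turn": 0,"gripper": 0.03},{"tx": 0,"ty": 0,"tz": 0,"turn": 0,"gripper": 0.03}]'

```text
time_s: 7.15
tcp_pos: [0.5285, 0.1131, 0.1047]
eef_rot: [-90.0, -0.0, 94.8]
contact_force: [-0.0, -0.1, -2.2]
gripper_width: 0.0451
```

Below the rim height and still no contact force. I'll go down a little further.

Request:
apply_moves --deltas '[{"tx": 0,"ty": 0.0005,"tz": 0,"turn": 0,"gripper": 0.03},{"tx": 0,"ty": 0.001,"tz": 0,"turn": 0,"gripper": 0.03},{"tx": 0,"ty": 0.001,"tz": 0,"turn": 0,"gripper": 0.03}]'

```text
time_s: 7.45
tcp_pos: [0.5284, 0.1131, 0.1036]
eef_rot: [-90.0, -0.0, 94.8]
contact_force: [-0.1, 0.3, -1.8]
gripper_width: 0.0455
```

Request:
apply_moves --deltas '[{"tx": 0,"ty": 0.0005,"tz": 0,"turn": 0,"gripper": 0.03},{"tx": 0,"ty": 0.0005,"tz": 0,"turn": 0,"gripper": 0.03}]'

```text
time_s: 7.65
tcp_pos: [0.5285, 0.1131, 0.1035]
eef_rot: [-90.0, 0.0, 94.8]
contact_force: [-1.3, -0.9, 3.4]
gripper_width: 0.0449
```

The cup touches the tray at z ≈ 0.078, as expected. I'll open the fingers.

Request:
apply_moves --deltas '[{"tx": 0,"ty": 0,"tz": 0,"turn": 0,"gripper": 0.06},{"tx": 0,"ty": 0,"tz": 0,"turn": 0,"gripper": 0.06},{"tx": 0,"ty": 0,"tz": 0,"turn": 0,"gripper": 0.06},{"tx": 0,"ty": 0,"tz": 0,"turn": 0,"gripper": 0.06}]'

```text
time_s: 8.05
tcp_pos: [0.5284, 0.1131, 0.1029]
eef_rot: [-90.0, 0.0, 94.8]
contact_force: [-0.8, -0.0, -0.6]
gripper_width: 0.0597
```

Request:
apply_moves --deltas '[{"tx": 0,"ty": 0,"tz": 0,"turn": 0,"gripper": 0.07},{"tx": 0,"ty": -0.015,"tz": 0,"turn": 0,"gripper": 0.07},{"tx": 0,"ty": -0.03,"tz": 0,"turn": 0,"gripper": 0.07},{"tx": 0,"ty": -0.06,"tz": 0,"turn": 0,"gripper": 0.07},{"tx": 0,"ty": -0.09,"tz": 0,"turn": 0,"gripper": 0.07}]'

```text
time_s: 8.55
tcp_pos: [0.528, 0.1129, 0.1936]
eef_rot: [-89.9, 0.0, 94.8]
contact_force: [0.7, 1.4, 0.6]
gripper_width: 0.0699
```

```bash
python3 -c "
from h import *
H=RING-F*(.083+.03)+[0,0.001,0]; print(H)
need([H[0],H[1],.195])
p,d=save('side','side5')
p=p[230:310,240:310,::-1];cv2.imwrite('pics/s5c.png',cv2.resize(p,None,fx=7,fy=7,interpolation=0))
"
```

```text
[0.5191515 0.2257932 0.078    ]
t 8.55 pos [0.528  0.1129 0.1936] rot [-8.993e+01  3.000e-02  9.481e+01] F [0.74 1.42 0.62] w 0.0699
tx 0.1133 ty -0.0015 tz -0.0006 turn -0.0006
```

View pics/s5c.png

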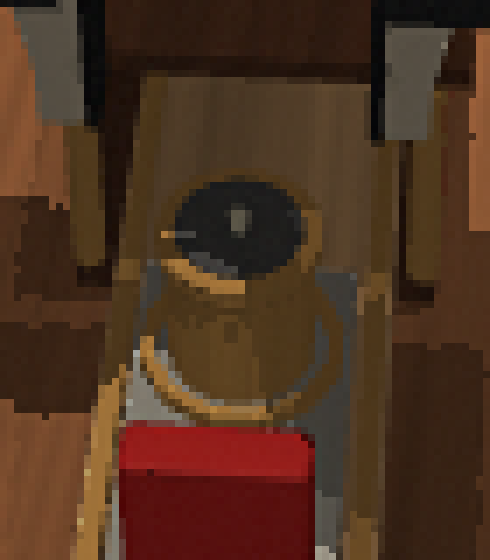

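The cup stands upright inside the ring, which shows all round its front. Next I'll move behind the handle with the fingers closed.

Request:
apply_moves --deltas '[{"tx": 0.03,"ty": 0,"tz": 0,"turn": 0,"gripper": 0.07},{"tx": 0.07,"ty": 0,"tz": 0,"turn": 0,"gripper": 0.0},{"tx": 0.115,"ty": 0,"tz": 0,"turn": 0,"gripper": 0.0},{"tx": 0.115,"ty": 0,"tz": 0,"turn": 0,"gripper": 0.0},{"tx": 0.115,"ty": 0,"tz": 0,"turn": 0,"gripper": 0.0}]' --newtons 20

```text
time_s: 9.1
tcp_pos: [0.5184, 0.2286, 0.1926]
eef_rot: [-90.0, 0.0, 94.9]
contact_force: [-0.2, -1.4, 0.2]
gripper_width: 0.0434
```

Request:
apply_moves --deltas '[{"tx": 0,"ty": 0.02,"tz": 0,"turn": 0,"gripper": 0.0},{"tx": 0,"ty": 0.05,"tz": 0,"turn": 0,"gripper": 0.0},{"tx": 0,"ty": 0.08,"tz": 0,"turn": 0,"gripper": 0.0},{"tx": 0,"ty": 0.08,"tz": 0,"turn": 0,"gripper": 0.0},{"tx": 0,"ty": 0.08,"tz": 0,"turn": 0,"gripper": 0.0}]'

```text
time_s: 9.6
tcp_pos: [0.519, 0.2268, 0.1134]
eef_rot: [-90.0, 0.1, 94.8]
contact_force: [1.1, -0.1, 0.5]
gripper_width: 0.0042
```

```bash
python3 -c "
from h import *
H=RING-F*(.083+.015)+[0.0005,0.0005,0]; print(H)
need([H[0],H[1],.112])
p,d=save('side','side6')
p=p[220:380,210:350,::-1];cv2.imwrite('pics/s6c.png',cv2.resize(p,None,fx=3.6,fy=3.6,interpolation=0))
"
```

```text
[0.520919  0.2103472 0.078    ]
t 9.6 pos [0.519  0.2268 0.1134] rot [-8.996e+01  6.000e-02  9.478e+01] F [ 1.14 -0.13  0.51] w 0.0042
tx -0.0165 ty 0.0014 tz -0.0005 turn -0.0013
```

View pics/s6c.png

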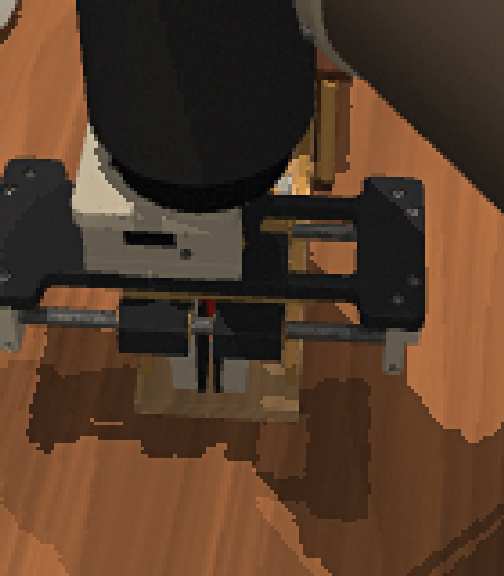

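The closed fingers are behind the red handle, centred at crop (210,350). I'll approach slowly.

Request:
apply_moves --deltas '[{"tx": -0.008,"ty": 0.001,"tz": 0,"turn": 0,"gripper": 0.0},{"tx": -0.015,"ty": 0.001,"tz": 0,"turn": 0,"gripper": 0.0},{"tx": -0.018,"ty": 0.001,"tz": 0,"turn": 0,"gripper": 0.0},{"tx": -0.02,"ty": 0.001,"tz": 0,"turn": 0,"gripper": 0.0},{"tx": -0.021,"ty": 0.001,"tz": 0,"turn": 0,"gripper": 0.0}]'

```text
time_s: 10.15
tcp_pos: [0.5207, 0.2065, 0.1124]
eef_rot: [-90.0, -0.0, 94.8]
contact_force: [-0.7, 0.0, 0.1]
gripper_width: 0.0005
```

Request:
apply_moves --deltas '[{"tx": -0.001,"ty": 0,"tz": 0,"turn": 0,"gripper": 0.0},{"tx": -0.002,"ty": 0,"tz": 0,"turn": 0,"gripper": 0.0}]'

```text
time_s: 10.35
tcp_pos: [0.5207, 0.2052, 0.1121]
eef_rot: [-90.0, -0.0, 94.8]
contact_force: [-2.0, 2.3, 1.3]
gripper_width: 0.0006
```

Request:
apply_moves --deltas '[{"tx": -0.001,"ty": 0,"tz": 0,"turn": 0,"gripper": 0.0},{"tx": -0.001,"ty": 0,"tz": 0,"turn": 0,"gripper": 0.0}]'

```text
time_s: 10.55
tcp_pos: [0.5208, 0.2044, 0.1122]
eef_rot: [-90.0, -0.0, 94.8]
contact_force: [-2.3, 4.1, 1.5]
gripper_width: 0.0003
```

Request:
apply_moves --deltas '[{"tx": -0.001,"ty": 0,"tz": 0,"turn": 0,"gripper": 0.0},{"tx": -0.001,"ty": 0,"tz": 0,"turn": 0,"gripper": 0.0}]'

```text
time_s: 10.75
tcp_pos: [0.5209, 0.204, 0.1122]
eef_rot: [-90.0, -0.1, 94.8]
contact_force: [-3.9, 7.5, 0.6]
gripper_width: 0.0006
```

Request:
apply_moves --deltas '[{"tx": -0.001,"ty": 0,"tz": 0,"turn": 0,"gripper": 0.0},{"tx": -0.001,"ty": 0,"tz": 0,"turn": 0,"gripper": 0.0}]'

```text
time_s: 10.95
tcp_pos: [0.5209, 0.2036, 0.1122]
eef_rot: [-90.1, -0.1, 94.8]
contact_force: [-4.1, 10.5, 0.9]
gripper_width: 0.0006
```

Request:
apply_moves --deltas '[{"tx": -0.001,"ty": 0,"tz": 0,"turn": 0,"gripper": 0.0},{"tx": -0.002,"ty": 0,"tz": 0,"turn": 0,"gripper": 0.0}]'

```text
time_s: 11.15
tcp_pos: [0.5211, 0.2023, 0.1123]
eef_rot: [-90.1, -0.2, 94.8]
contact_force: [-7.1, 12.9, 1.0]
gripper_width: 0.0003
```

Request:
apply_moves --deltas '[{"tx": -0.001,"ty": 0,"tz": 0,"turn": 0,"gripper": 0.0},{"tx": -0.001,"ty": 0,"tz": 0,"turn": 0,"gripper": 0.0}]'

```text
time_s: 11.35
tcp_pos: [0.5212, 0.2006, 0.1123]
eef_rot: [-90.1, -0.1, 94.9]
contact_force: [-3.7, 8.0, 2.2]
gripper_width: -0.0001
```

Request:
apply_moves --deltas '[{"tx": -0.001,"ty": 0,"tz": 0,"turn": 0,"gripper": 0.0},{"tx": -0.001,"ty": 0,"tz": 0,"turn": 0,"gripper": 0.0}]'

```text
time_s: 11.55
tcp_pos: [0.5213, 0.1989, 0.1122]
eef_rot: [-90.0, -0.1, 94.8]
contact_force: [-3.0, 5.7, 1.5]
gripper_width: 0.0004
```

It has broken free at about 15 N. I'll slide on at a modest speed, staying below 70 mm of travel (TCP y ≈ 0.135).

Request:
apply_moves --deltas '[{"tx": -0.002,"ty": 0,"tz": 0,"turn": 0,"gripper": 0.0},{"tx": -0.004,"ty": 0,"tz": 0,"turn": 0,"gripper": 0.0},{"tx": -0.006,"ty": 0,"tz": 0,"turn": 0,"gripper": 0.0},{"tx": -0.008,"ty": 0,"tz": 0,"turn": 0,"gripper": 0.0},{"tx": -0.01,"ty": 0,"tz": 0,"turn": 0,"gripper": 0.0}]'

```text
time_s: 12.05
tcp_pos: [0.5222, 0.1883, 0.1122]
eef_rot: [-90.0, -0.0, 94.8]
contact_force: [-2.0, 4.3, 2.0]
gripper_width: 0.0004
```

Request:
apply_moves --deltas '[{"tx": -0.003,"ty": 0,"tz": 0,"turn": 0,"gripper": 0.0},{"tx": -0.006,"ty": 0,"tz": 0,"turn": 0,"gripper": 0.0},{"tx": -0.009,"ty": 0,"tz": 0,"turn": 0,"gripper": 0.0},{"tx": -0.012,"ty": 0,"tz": 0,"turn": 0,"gripper": 0.0},{"tx": -0.015,"ty": 0,"tz": 0,"turn": 0,"gripper": 0.0}]'

```text
time_s: 12.55
tcp_pos: [0.5235, 0.1733, 0.1122]
eef_rot: [-90.0, -0.0, 94.8]
contact_force: [-2.9, 5.4, 2.1]
gripper_width: 0.0003
```

```bash
python3 -c "
from h import *
p,d=save('top','top7')
p=p[160:250,140:290,::-1];cv2.imwrite('pics/t7c.png',cv2.resize(p,None,fx=5,fy=5,interpolation=0))
p,d=save('side','side7')
p=p[200:350,220:340,::-1];cv2.imwrite('pics/s7c.png',cv2.resize(p,None,fx=4,fy=4,interpolation=0))
need([.52,.14,.112])
"
```

```text
t 12.65 pos [0.5235 0.1727 0.1122] rot [-9.001e+01  1.000e-02  9.482e+01] F [-1.26  2.31  1.77] w 0.0008
tx -0.0323 ty 0.0002 tz 0.0062 turn -0.0006
```

View pics/t7c.png

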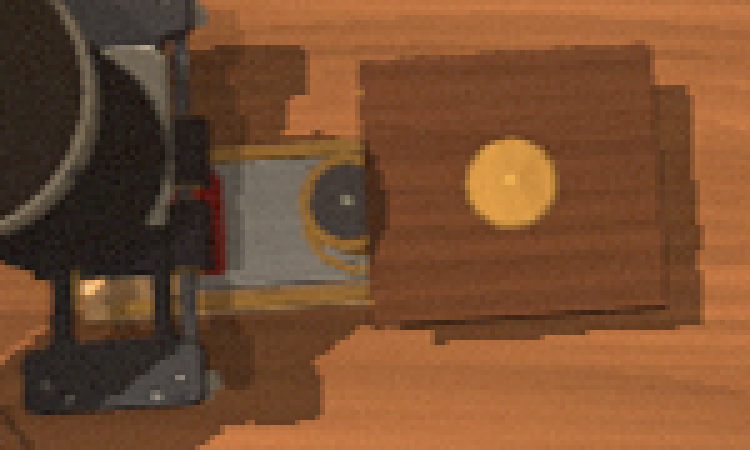

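View pics/s7c.png

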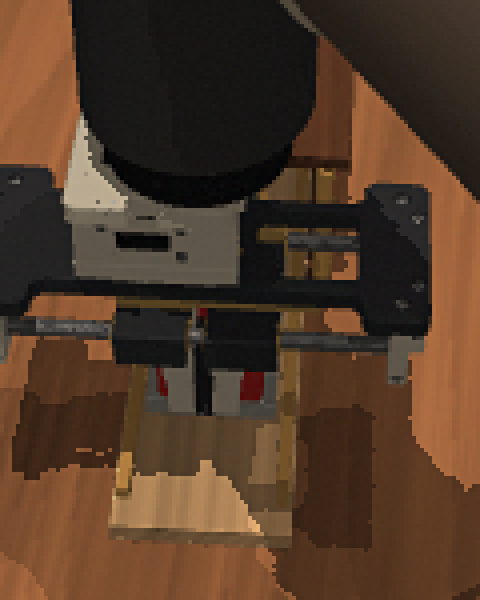

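The cup is still upright in its ring and about to enter the canopy, at roughly 32 mm of travel. I'll continue to about 64 mm.

Request:
apply_moves --deltas '[{"tx": -0.003,"ty": 0,"tz": 0,"turn": 0,"gripper": 0.0},{"tx": -0.006,"ty": 0,"tz": 0,"turn": 0,"gripper": 0.0},{"tx": -0.009,"ty": 0,"tz": 0,"turn": 0,"gripper": 0.0},{"tx": -0.012,"ty": 0,"tz": 0,"turn": 0,"gripper": 0.0},{"tx": -0.015,"ty": 0,"tz": 0,"turn": 0,"gripper": 0.0}]'

```text
time_s: 13.15
tcp_pos: [0.5248, 0.1583, 0.1122]
eef_rot: [-90.0, -0.0, 94.8]
contact_force: [-2.0, 5.0, 1.6]
gripper_width: 0.0003
```

Request:
apply_moves --deltas '[{"tx": -0.003,"ty": 0,"tz": 0,"turn": 0,"gripper": 0.0},{"tx": -0.006,"ty": 0,"tz": 0,"turn": 0,"gripper": 0.0},{"tx": -0.009,"ty": 0,"tz": 0,"turn": 0,"gripper": 0.0},{"tx": -0.012,"ty": 0,"tz": 0,"turn": 0,"gripper": 0.0},{"tx": -0.015,"ty": 0,"tz": 0,"turn": 0,"gripper": 0.0}]'

```text
time_s: 13.65
tcp_pos: [0.5261, 0.1433, 0.1122]
eef_rot: [-90.0, -0.0, 94.8]
contact_force: [-1.1, 5.4, 1.8]
gripper_width: 0.0006
```

Request:
apply_moves --deltas '[{"tx": -0.001,"ty": 0,"tz": 0,"turn": 0,"gripper": 0.0},{"tx": -0.002,"ty": 0,"tz": 0,"turn": 0,"gripper": 0.0},{"tx": -0.003,"ty": 0,"tz": 0,"turn": 0,"gripper": 0.0},{"tx": -0.004,"ty": 0,"tz": 0,"turn": 0,"gripper": 0.0},{"tx": -0.005,"ty": 0,"tz": 0,"turn": 0,"gripper": 0.0}]'

```text
time_s: 14.15
tcp_pos: [0.5265, 0.1381, 0.1122]
eef_rot: [-90.0, -0.0, 94.8]
contact_force: [-2.4, 4.5, 2.8]
gripper_width: 0.0006
```

Request:
apply_moves --deltas '[{"tx": -0.001,"ty": 0,"tz": 0,"turn": 0,"gripper": 0.0},{"tx": -0.002,"ty": 0,"tz": 0,"turn": 0,"gripper": 0.0},{"tx": -0.003,"ty": 0,"tz": 0,"turn": 0,"gripper": 0.0}]'

```text
time_s: 14.45
tcp_pos: [0.5268, 0.135, 0.1122]
eef_rot: [-90.0, -0.0, 94.8]
contact_force: [-1.2, 4.3, 3.6]
gripper_width: 0.0004
```

Request:
apply_moves --deltas '[{"tx": -0.001,"ty": 0,"tz": 0,"turn": 0,"gripper": 0.0},{"tx": -0.002,"ty": 0,"tz": 0,"turn": 0,"gripper": 0.0},{"tx": -0.003,"ty": 0,"tz": 0,"turn": 0,"gripper": 0.0}]'

```text
time_s: 14.75
tcp_pos: [0.527, 0.1321, 0.1122]
eef_rot: [-90.0, -0.0, 94.8]
contact_force: [-0.7, 5.6, 4.2]
gripper_width: 0.0007
```

Request:
apply_moves --deltas '[{"tx": -0.001,"ty": 0,"tz": 0,"turn": 0,"gripper": 0.0},{"tx": -0.002,"ty": 0,"tz": 0,"turn": 0,"gripper": 0.0}]'

```text
time_s: 14.95
tcp_pos: [0.5272, 0.1306, 0.1122]
eef_rot: [-90.0, -0.1, 94.8]
contact_force: [-2.7, 8.0, 3.6]
gripper_width: 0.0007
```

Force is up to 8 N and progress lags the command. I'll step on 1 mm and hold to read it.

Request:
apply_moves --deltas '[{"tx": -0.001,"ty": 0,"tz": 0,"turn": 0,"gripper": 0.0},{"tx": -0.001,"ty": 0,"tz": 0,"turn": 0,"gripper": 0.0}]'

```text
time_s: 15.15
tcp_pos: [0.5272, 0.1296, 0.1122]
eef_rot: [-90.0, -0.1, 94.8]
contact_force: [-0.6, 7.1, 3.9]
gripper_width: 0.0003
```

Request:
apply_moves --deltas '[{"tx": 0,"ty": 0,"tz": 0,"turn": 0,"gripper": 0.0}]'

```text
time_s: 15.25
tcp_pos: [0.5273, 0.1296, 0.1122]
eef_rot: [-90.0, -0.0, 94.8]
contact_force: [0.4, 7.9, 3.5]
gripper_width: 0.0006
```

Request:
apply_moves --deltas '[{"tx": -0.001,"ty": 0,"tz": 0,"turn": 0,"gripper": 0.0},{"tx": -0.001,"ty": 0,"tz": 0,"turn": 0,"gripper": 0.0}]'

```text
time_s: 15.45
tcp_pos: [0.5273, 0.1288, 0.1122]
eef_rot: [-90.0, -0.1, 94.8]
contact_force: [-1.6, 7.9, 3.9]
gripper_width: 0.0004
```

Request:
apply_moves --deltas '[{"tx": 0,"ty": 0,"tz": 0,"turn": 0,"gripper": 0.0}]'

```text
time_s: 15.55
tcp_pos: [0.5273, 0.1288, 0.1122]
eef_rot: [-90.0, -0.1, 94.8]
contact_force: [-1.7, 7.6, 4.1]
gripper_width: 0.0005
```

Request:
apply_moves --deltas '[{"tx": -0.001,"ty": 0,"tz": 0,"turn": 0,"gripper": 0.0},{"tx": -0.0015,"ty": 0,"tz": 0,"turn": 0,"gripper": 0.0}]'

```text
time_s: 15.75
tcp_pos: [0.5274, 0.1276, 0.1122]
eef_rot: [-90.0, -0.1, 94.8]
contact_force: [-1.8, 10.0, 4.4]
gripper_width: 0.0003
```

Request:
apply_moves --deltas '[{"tx": 0,"ty": 0,"tz": 0,"turn": 0,"gripper": 0.0},{"tx": 0,"ty": 0,"tz": 0,"turn": 0,"gripper": 0.0}]'

```text
time_s: 15.95
tcp_pos: [0.5274, 0.1275, 0.1122]
eef_rot: [-90.0, -0.1, 94.8]
contact_force: [-1.0, 9.9, 4.9]
gripper_width: 0.0004
```

Force now rises with depth (7.1 → 7.8 → 9.9 N over 2 mm). That's the sprung stop, compressed about 3 mm, well short of ramming. I'll back off slowly.

Request:
apply_moves --deltas '[{"tx": 0.001,"ty": 0,"tz": 0,"turn": 0,"gripper": 0.0},{"tx": 0.002,"ty": 0,"tz": 0,"turn": 0,"gripper": 0.0},{"tx": 0.003,"ty": 0,"tz": 0,"turn": 0,"gripper": 0.0},{"tx": 0.004,"ty": 0,"tz": 0,"turn": 0,"gripper": 0.0},{"tx": 0.005,"ty": 0,"tz": 0,"turn": 0,"gripper": 0.0}]'

```text
time_s: 16.45
tcp_pos: [0.5261, 0.1308, 0.1115]
eef_rot: [-89.9, 0.1, 94.8]
contact_force: [0.4, -0.0, 0.0]
gripper_width: 0.0003
```

Request:
apply_moves --deltas '[{"tx": 0.005,"ty": 0,"tz": 0,"turn": 0,"gripper": 0.0},{"tx": 0.02,"ty": 0,"tz": 0,"turn": 0,"gripper": 0.0},{"tx": 0.05,"ty": 0,"tz": 0,"turn": 0,"gripper": 0.0},{"tx": 0.09,"ty": 0,"tz": 0,"turn": 0,"gripper": 0.0},{"tx": 0.13,"ty": 0,"tz": 0,"turn": 0,"gripper": 0.0}]'

```text
time_s: 16.95
tcp_pos: [0.5155, 0.2629, 0.1121]
eef_rot: [-90.0, 0.0, 94.8]
contact_force: [1.7, 1.0, 0.1]
gripper_width: 0.0005
```

Request:
apply_moves --deltas '[{"tx": 0.03,"ty": -0.01,"tz": 0,"turn": 0,"gripper": 0.0},{"tx": 0.03,"ty": -0.05,"tz": 0,"turn": 0,"gripper": 0.0},{"tx": 0.03,"ty": -0.1,"tz": 0,"turn": 0,"gripper": 0.0},{"tx": 0.03,"ty": -0.12,"tz": 0,"turn": 0,"gripper": 0.0},{"tx": 0.03,"ty": -0.12,"tz": 0,"turn": 0,"gripper": 0.0}]'

```text
time_s: 17.45
tcp_pos: [0.5144, 0.2931, 0.2361]
eef_rot: [-90.3, -0.2, 94.9]
contact_force: [-0.4, 0.0, 0.1]
gripper_width: 0.0004
```

```bash
python3 -c "
from h import *
p,d=save('top','top8')
p=p[160:250,120:290,::-1];cv2.imwrite('pics/t8c.png',cv2.resize(p,None,fx=4.5,fy=4.5,interpolation=0))
p,d=save('side','side8'); cv2.imwrite('pics/s8.png',p[...,::-1])
h=cv2.cvtColor(p,cv2.COLOR_RGB2HSV)
need([.52,.14,.112])
"
```

```text
t 17.55 pos [0.5129 0.2917 0.2321] rot [-9.000e+01 -4.000e-02  9.483e+01] F [-1.04  0.25 -0.11] w 0.0005
tx -0.1518 ty 0.1200 tz 0.0057 turn -0.0004
```

View pics/t8c.png

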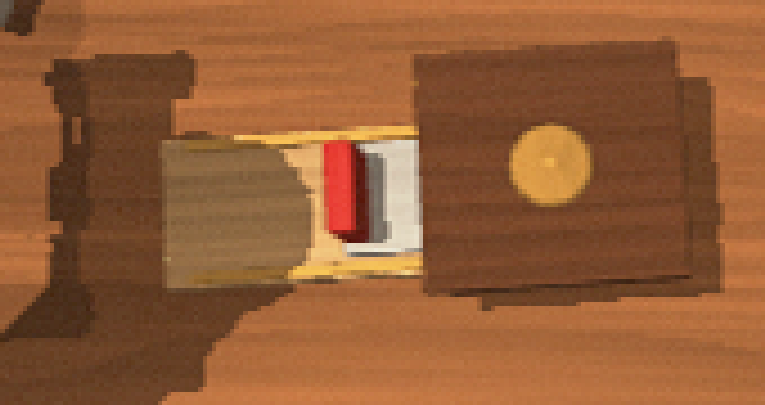

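View pics/s8.png

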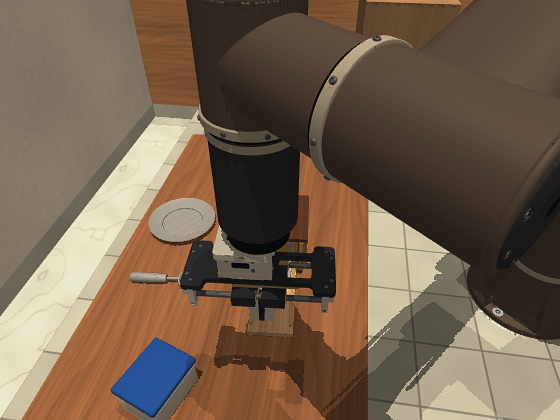

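The red handle now sits at crop (340,190), a shift of about 31 px ≈ 73 mm, which fits stop contact. The plate, spoon and container haven't moved. The arm hides the cup in the side view, so I'll move it away (up, then across) for a last look.

Request:
apply_moves --deltas '[{"tx": 0,"ty": -0.05,"tz": 0,"turn": 0,"gripper": 0.0},{"tx": 0,"ty": -0.1,"tz": 0.03,"turn": 0,"gripper": 0.0},{"tx": -0.03,"ty": -0.12,"tz": 0.06,"turn": 0,"gripper": 0.0},{"tx": -0.08,"ty": -0.12,"tz": 0.08,"turn": 0,"gripper": 0.0},{"tx": -0.13,"ty": -0.12,"tz": 0.08,"turn": 0,"gripper": 0.0}]'

```text
time_s: 18.05
tcp_pos: [0.4424, 0.1599, 0.3519]
eef_rot: [-90.0, -0.0, 95.0]
contact_force: [1.4, -0.1, 0.4]
gripper_width: 0.0005
```

Request:
apply_moves --deltas '[{"tx": -0.05,"ty": 0,"tz": 0,"turn": 0,"gripper": 0.0},{"tx": -0.1,"ty": 0,"tz": 0,"turn": 0,"gripper": 0.0},{"tx": -0.15,"ty": 0,"tz": 0,"turn": 0,"gripper": 0.0},{"tx": -0.2,"ty": 0,"tz": 0,"turn": 0,"gripper": 0.0},{"tx": -0.25,"ty": 0,"tz": 0,"turn": 0,"gripper": 0.0}]'

```text
time_s: 18.55
tcp_pos: [0.4646, -0.0903, 0.3508]
eef_rot: [-89.9, -0.0, 94.8]
contact_force: [1.8, 1.6, 0.1]
gripper_width: 0.0007
```

Request:
apply_moves --deltas '[{"tx": -0.05,"ty": 0,"tz": 0,"turn": 0,"gripper": 0.0},{"tx": -0.1,"ty": 0,"tz": 0,"turn": 0,"gripper": 0.0},{"tx": -0.15,"ty": 0,"tz": 0,"turn": 0,"gripper": 0.0},{"tx": -0.2,"ty": 0,"tz": 0,"turn": 0,"gripper": 0.0},{"tx": -0.2,"ty": 0,"tz": 0,"turn": 0,"gripper": 0.0}]'

```text
time_s: 19.05
tcp_pos: [0.4814, -0.2924, 0.3487]
eef_rot: [-89.7, -0.1, 94.5]
contact_force: [0.2, -0.6, -1.1]
gripper_width: 0.0009
```

```bash
python3 -c "
from h import *
p,d=save('side','side9')
cv2.imwrite('pics/s9.png',p[...,::-1])
cv2.imwrite('pics/s9c.png',cv2.resize(p[185:335,225:325,::-1],None,fx=5,fy=4,interpolation=2))
p,d=save('top','top9')
for n,f in(('side','side0'),('side','side9'),('top','top0'),('top','top9')):
    p=np.load('pics/%s.npz'%f)['p']; h=cv2.cvtColor(p,cv2.COLOR_RGB2HSV); m=((h[...,1]>190)&((h[...,0]<6)|(h[...,0]>174))&(h[...,2]>(165 if n=='top' else 80))).astype(np.uint8)
    c=max(cv2.findContours(m,cv2.RETR_EXTERNAL,cv2.CHAIN_APPROX_NONE)[0],key=len); b=cv2.boundingRect(c); q=[b[0],b[1]+b[3]/2] if n=='top' else [b[0]+b[2]/2,b[1]]
    print(f,b,plane(n,[q],.130)[0].round(4))
d0=np.load('pics/top0.npz')['p'].astype(int); d1=np.load('pics/top9.npz')['p'].astype(int)
for nm,(u,v) in dict(plate=(267,110),bowl=(356,145),spoon=(198,120),cont=(103,140)).items():
    print(nm,abs(d0-d1)[v-30:v+30,u-30:u+30].mean().round(1))
"
```

```text
side0 (257, 290, 28, 9) [0.5219 0.1785 0.13  ]
side9 (261, 260, 26, 7) [0.5285 0.1063 0.13  ]
top0 (161, 193, 6, 21) [0.5212 0.1913 0.13  ]
top9 (192, 191, 7, 20) [0.5286 0.1188 0.13  ]
plate 69.9
bowl 39.8
spoon 2.7
cont 2.4
```

View pics/s9c.png

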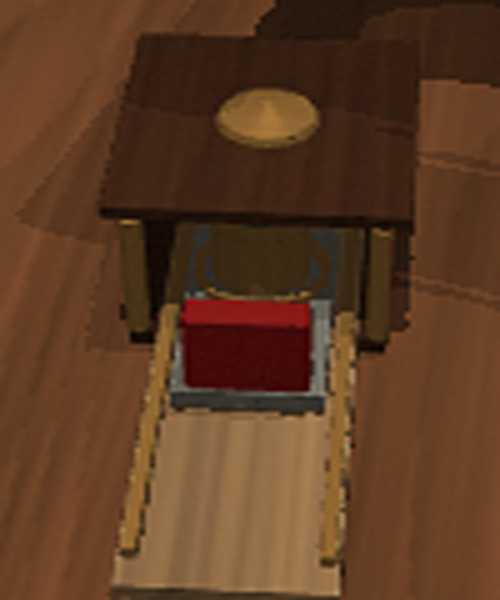

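View pics/s9.png

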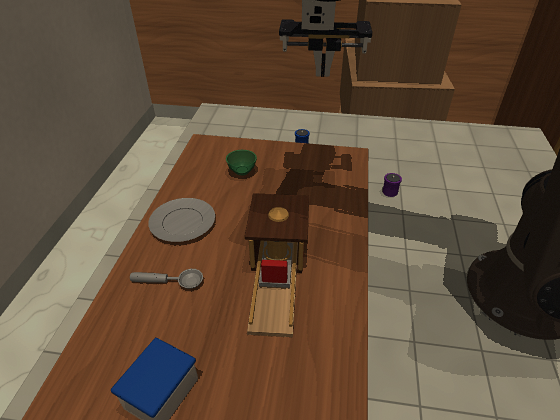

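The side view shows the cup upright in its ring inside the canopy. The handle has moved about 72.7 mm in both views, and the finger left it with zero force at the stop-contact position. The bowl, plate, spoon and container are where they began. I'll hand in.

```bash
python3 -c "
from h import *
print(r.close_job())"
```

```text
the job is handed in; nothing more can be done
None
```

The brass cup is standing in the tray's ring, and the tray is resting against the soft stop. The job is handed in at about 19 s of the 66 s limit; no verdict is reported.

**What I did**
- I picked up the brass cup, carried it over the shrine and lowered it into the ring. It touched the tray at 78 mm height, as expected, and I let go.
- I pushed the handle with closed fingers. The tray broke free at about 15 N and then slid against about 5 N.
- The force then rose to about 10 N over the last few millimetres. I took that as the stop, pressed in by an estimated 3 mm (10 mm counts as rammed), and backed off slowly.

**Last checks**
- **Tray:** both cameras put its travel at about 72.7 mm. The finger readings give about 74–75 mm, and first felt contact at about 73–75 mm. The difference is within the camera calibration error. I did not push again to confirm contact after backing off.
- **Cup:** in the last side view it appears to stand in the ring inside the canopy. The roof hides its top, so I could only see its lower part.
- **Bystanders:** the plate, bowl, spoon and container look unmoved in the side view. A top-view comparison with the start showed almost no change at the spoon and container. It showed large differences at the plate and bowl, which I put down to the arm covering them in that picture.

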